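Find the pierced centrifuge sleeve with a probe

TASK

One of the three centrifuge sleeves in the rack has a pierced bottom that cannot be told from outside: take the probe from its stand and gently feel down the bores until you find the one where it goes in right up to its collar, and leave the probe standing in that sleeve, in its slot in the rack, as a warning. Stand the two sound sleeves upright in the steel tray. Do not knock over or push away the bottle, the jar or the cardboard box.

Things in the scene. Friction and masses are not known exactly. Their poses are not given: they have to be found in the camera images.
- rack: Fixed grey plastic rack, 76 x 250 x 20 mm, with three square pockets in a row along its own y axis, 80 mm apart, one sleeve in each with about 2 mm of play each way. Pockets are 50 x 50 mm and 12 mm deep; their floor is 8 mm above the work surface, so sleeve tops stand at 88 mm. Origin: centre of its underside; z up. Its +y points to the robot's left, within 0.25 rad.
- sleeve1: Sleeve standing in the left pocket (+y) of the rack: white plastic cylinder, 46 mm diameter, 80 mm tall, 0.1 to 0.22 kg, loose. A 15 mm bore opens in the middle of its top. Sound: the bore ends at a cushion, 12 mm above the underside. Faulty: cushion and foot are pierced by a hole 12 mm wide, so the probe goes right through. Outside all are alike. Origin: centre of the underside; z up along the bore.
- sleeve2: Sleeve standing in the middle pocket of the rack: white plastic cylinder, 46 mm diameter, 80 mm tall, 0.1 to 0.22 kg, loose. A 15 mm bore opens in the middle of its top. Sound: the bore ends at a cushion, 12 mm above the underside. Faulty: cushion and foot are pierced by a hole 12 mm wide, so the probe goes right through. Outside all are alike. Origin: centre of the underside; z up along the bore.
- sleeve3: Sleeve standing in the right pocket (-y) of the rack: white plastic cylinder, 46 mm diameter, 80 mm tall, 0.1 to 0.22 kg, loose. A 15 mm bore opens in the middle of its top. Sound: the bore ends at a cushion, 12 mm above the underside. Faulty: cushion and foot are pierced by a hole 12 mm wide, so the probe goes right through. Outside all are alike. Origin: centre of the underside; z up along the bore.
- probe: Depth probe, 148 mm, 0.12 kg, hanging loose in its stand: steel rod 9 mm diameter, 78 mm long, end coned to 5 mm; round collar 34 mm across, 78 to 83 mm above the tip; black square handle 22 x 22 mm, 83 to 148 mm above the tip. Origin: the tip; z up to the handle; x, y square to the handle's faces. Fully through a sleeve its collar rests on the sleeve's top; in a sound one it stops 10 mm short.
- stand: Fixed steel stand for the probe: base plate 90 x 90 x 10 mm, two side walls 8 mm thick at its own y = +-36 mm, top plate 60 x 80 x 10 mm with its top 88 mm above the work surface. The probe hangs by its collar in a 15 x 15 mm hole in the middle of the top plate, tip 10 mm above the work surface. Stand and tray are on opposite sides of the rack; the sides swap. Origin: centre of the underside; z up.
- tray: Fixed open steel tray, outside 110 x 180 x 25 mm (x, y, z), walls and floor 4 mm thick, empty at the start, with room for the sleeves along its own y. Origin: centre of the underside; z up.
- reagent_bottle: Bystander: amber bottle 60 mm diameter, 130 mm tall, standing loose beyond the rack. Origin: centre of the underside.
- control_jar: Bystander: white jar 52 mm diameter, 70 mm tall, standing loose beyond the rack. Origin: centre of the underside.
- slide_box: Bystander: cardboard box 80 x 110 x 45 mm, standing loose beyond the rack. Origin: centre of the underside.
Mind the look-alikes: they are no part of the job. Leave any pink look-alike of the sleeve3 alone. Leave any pink look-alike of the tray alone.

How it is judged:
By the outcome, as a careful person would: the job done as asked, in the order asked, and still so for the second after the job is handed in, with the robot touching nothing.
It also fails if it takes over 72 s, if anything falls off the work surface, if the arm or the gripper's body presses on something with over 40 N, if the wrist force passes 120 N, or if a joint passes its speed limit or range.

ROBOT

A 6-joint arm with a two-finger parallel gripper is mounted at the origin on the work surface. World frame = base frame: x ahead of the robot, y to its left, z up, the work surface at z = 0. Lengths are in m, angles in rad, forces in N, time in s.
With the tool pointing down it reaches from about 0.375 to 0.9 m from the base axis. Payload 3.1 kg.
Tool frame: the origin (TCP) lies between the finger pads; the fingertips stand 22 mm ahead of it and the grasp point (between the pads) lies 3 mm ahead of it; z points along the fingers, y is the line along which they close (so a half turn about z gives the same grasp; the last joint's range is limited). The gripper opens to 85 mm and grips with 20 to 120 N. Pads are 22 mm wide; open, the fingers measure 114 mm over their backs; the gripper's body (76 mm by 85 mm) begins 54 mm behind the grasp point. The pads swing forward as they close: fully open they stand 13 mm farther back than shut.
Start: joints at [-1.46, 0.527, 1.433, -0, 1.181, -0.178], TCP at [0.179, -0.599, 0.253] pointing down, gripper open.
Joint ranges: [-3.08, 3.08], [-0.75, 2.2], [0.22, 2.44], [-1.43, 4.57], [0, 2.65], [-2.85, 2.85]. Speed limits (rad/s): [2.79, 2.79, 3.14, 3.14, 3.14, 3.14].

INTERFACE

Orientations are given as a unit quaternion [x, y, z, w].
In Python, from workcell import arm gives the robot as it stands. The module is installed in compiled form; this text tells all that it offers.
- The arm moves only by the tool servo_tool, never from a script. Its argument "series" is a list of rows, each a list of 2 entries, a list of its own where there are three numbers: the shift along the tool's x, y, z in m, then the turn, a rotation vector about the tool's x, y, z in rad. A call has exactly 10 rows; each row is the pose to reach, as a shift and turn from the pose commanded when the call began, along the tool's axes at that moment; what a row does not reach only later rows make up. A row lasts 1/8 s, in which the tool goes at most 62.5 mm and 10.7 degrees, less where a joint would pass 70% of its speed; a pose out of reach is approached as far as the arm can. A call with a gripper value outside its range is refused whole. "hand" is the finger opening in m, from 0 to 0.0854, set as the call begins (left out, the last holds). The fingers move at their own pace and stop on an object; "squeeze" is the grip in N (left out, the last holds). Time passes only in rows, so rows that repeat a pose let the fingers close, or fill a call up. It gives the time, the measured TCP pose, the force, the opening and the grip force at its end, in the units of the state.
- arm.sense(): the state, without advancing time (a new reading comes with each control period).
- arm.grab_frame(name): name is "scene" or "top"; returns a dict with "pixels" (400x640x3 uint8, blue, green, red), "mtx" (3x3 intrinsics, pixels), "world_to_cam" (4x4, takes a point from world to camera coordinates). Camera axes: x right, y down, z forward; pixel columns grow to the right and rows downward; lengths in m; the calibration is good to about 2 mm. A picture is of the moment at which its call begins. There is no depth.
- arm.sign_off(): hands the job in; it is judged then, once.
Trained networks look in the newest picture that a camera, given by its name, has taken for a name from the list of things; names that differ only in an ending like _2 or _b are one class to them, and where a whole thing is asked for, a point or a joint stands for the part that bears it (a point fixed in the world has none). Each returns a list of dicts, best first, with "p" (0 to 1); they miss things now and then, are a little off and sometimes report something else, mostly with a low value. They report only what shows in the picture. A call takes as long as a camera call. They do not tell look-alikes from the thing itself.
- arm.recognise(camera, thing): "position" ([column, row] as shares, 0 to 1, of the picture: columns of its width, rows of its height, amid what is visible of it).
- arm.mark_of(camera, thing): "position" ([column, row] as shares, 0 to 1, of the picture: columns of its width, rows of its height: a listed point, or the origin of a listed thing).
The state is a dict: "t": time; "joint_positions": joint angles; "joint_velocities": joint speeds; "effort": joint torques, N m; "position": TCP position; "ee_rot": TCP orientation; "wrist_force": force on the tool from outside, world axes, zero at the start; "ft_torque": the same for the moment, N m; "grip_width": finger opening in m; "finger_force": force on a finger pad.
Only numpy, scipy, OpenCV 4.12 (cv2) and the standard library are available. Lean on these libraries where they do the work, as an engineer would, in place of code of your own. Each camera call takes 0.05 s, during which the arm holds its last target. There are 200 camera calls.

## Working session

There is one attempt and no reset: what is moved stays moved. The work goes in short steps, Python scripts to look and compute and a tool call to move; the robot and the scene stay as the last step left them, time stands still between calls to the robot, and variables do not carry over. Pictures are saved under pics/ and viewed, at most 13 in all, crops included, and the job is handed in when it is done.

Besides the shell and the picture viewer there is one more tool, called after "Request:" by a JSON object that holds its "api" and its "payload", one argument or row to a line. servo_tool: Moves the arm, as the interface text tells. Its arguments: {"type":"object","properties":{"series":{"type":"array","items":{"type":"array"}},"hand":{"type":"number"},"squeeze":{"type":"number"}},"required":["series"]}

```bash
mkdir -p pics; cat > h.py <<'E'
import numpy as np, cv2
from workcell import arm
from scipy.spatial.transform import Rotation as R
def ray(f,px):
    K=f["mtx"];T=np.array(f["world_to_cam"]);Rm=T[:3,:3];c=-Rm.T@T[:3,3]
    d=Rm.T@np.linalg.solve(np.array(K),[px[0],px[1],1.]);return c,d
def at(f,px,z):
    c,d=ray(f,px);return (c+d*(z-c[2])/d[2])[:2]
def proj(f,p):
    T=np.array(f["world_to_cam"]);q=np.array(f["mtx"])@(T[:3,:3]@np.array(p)+T[:3,3]);return q[:2]/q[2]
E
cat > a.py <<'E'
from h import *
np.set_printoptions(precision=4,suppress=True)
F={n:arm.grab_frame(n) for n in("scene","top")}
for n in F: cv2.imwrite(f"pics/{n}0.png",F[n]["pixels"])
for t in ["rack","sleeve1","sleeve2","sleeve3","probe","stand","tray","reagent_bottle","control_jar","slide_box"]:
  for n in F:
    for r in arm.mark_of(n,t)[:4]:
      px=np.array(r["position"])*[640,400]; print(t,n,round(r["p"],2),px.round(1),"z0",at(F[n],px,0.0),"z8",at(F[n],px,.008))
s=arm.sense();print(s)
E
python3 a.py
```

```text
rack scene 0.62 [312.8 232.8] z0 [ 0.5598 -0.0102] z8 [ 0.5674 -0.0115]
rack top 0.57 [330.8 191.4] z0 [ 0.5583 -0.0153] z8 [ 0.5565 -0.0152]
sleeve1 scene 0.87 [282.5 204.2] z0 [ 0.4546 -0.0638] z8 [ 0.4636 -0.0645]
sleeve1 scene 0.85 [345.7 224.2] z0 [0.5473 0.0667] z8 [0.5551 0.0643]
sleeve1 scene 0.73 [310.7 230.9] z0 [ 0.5533 -0.0137] z8 [ 0.561 -0.015]
sleeve1 scene 0.63 [273.1 233.8] z0 [ 0.5467 -0.0954] z8 [ 0.5545 -0.0956]
sleeve1 top 0.91 [295.4 190.5] z0 [0.5616 0.0651] z8 [0.5598 0.0644]
sleeve1 top 0.81 [366.1 191.2] z0 [ 0.5575 -0.0951] z8 [ 0.5557 -0.0943]
sleeve1 top 0.77 [349.8 239.2] z0 [ 0.4492 -0.0557] z8 [ 0.4485 -0.0553]
sleeve1 top 0.74 [330.3 193.2] z0 [ 0.5541 -0.0141] z8 [ 0.5524 -0.014 ]
sleeve2 scene 0.87 [282.5 204.2] z0 [ 0.4546 -0.0638] z8 [ 0.4636 -0.0645]
sleeve2 scene 0.85 [345.7 224.2] z0 [0.5473 0.0667] z8 [0.5551 0.0643]
sleeve2 scene 0.73 [310.7 230.9] z0 [ 0.5533 -0.0137] z8 [ 0.561 -0.015]
sleeve2 scene 0.63 [273.1 233.8] z0 [ 0.5467 -0.0954] z8 [ 0.5545 -0.0956]
sleeve2 top 0.91 [295.4 190.5] z0 [0.5616 0.0651] z8 [0.5598 0.0644]
sleeve2 top 0
[... 1965 characters left out ...]
5] z0 [0.7667 0.0363] z8 [0.7715 0.0343]
slide_box top 0.69 [304.6 106.9] z0 [0.7634 0.0434] z8 [0.7597 0.0429]
slide_box top 0.22 [367.1 192.3] z0 [ 0.5549 -0.0973] z8 [ 0.5531 -0.0965]
{'t': 1.1, 'joint_positions': array([-1.4595,  0.5275,  1.4327, -0.    ,  1.1814, -0.1785]), 'joint_velocities': array([ 0.0016,  0.001 , -0.0002,  0.0006, -0.0009, -0.0009]), 'effort': array([  0.0012, -44.2327, -17.8425,  -0.0002,   0.0008,  -0.    ]), 'position': array([ 0.1786, -0.5989,  0.2533]), 'ee_rot': array([ 0.9895,  0.1444, -0.    , -0.    ]), 'wrist_force': array([ 0.4993, -1.1449,  0.0272]), 'ft_torque': array([ 0.0376,  0.0135, -0.0249]), 'finger_force': 0.0, 'grip_width': 0.08530191152720798}
```

```bash
python3 -c "
import cv2,numpy as np
a=cv2.imread('pics/top0.png')[60:380,160:510]
a=cv2.resize(a,None,fx=1.8,fy=1.8,interpolation=3)
cv2.imwrite('pics/c1.png',a);print(a.shape)"
```

```text
(576, 630, 3)
```

View pics/c1.png

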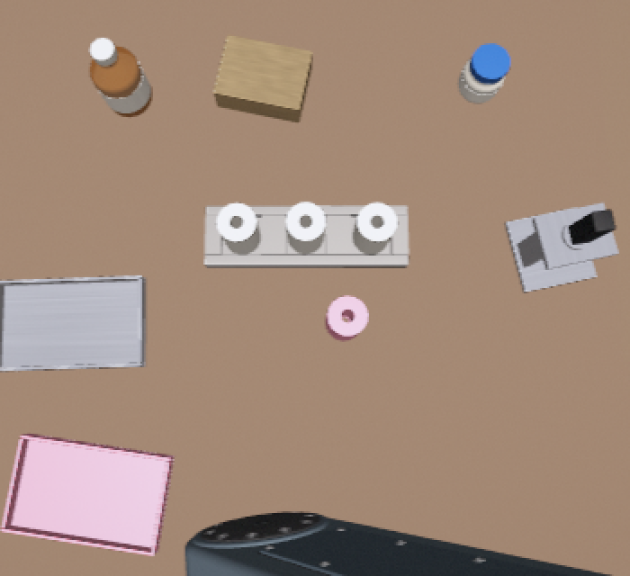

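View pics/scene0.png

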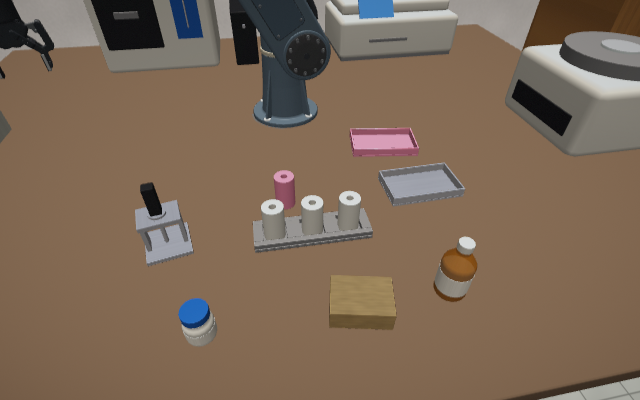

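```bash
cat > m.py <<'E'
from h import *
np.set_printoptions(precision=4,suppress=True)
F={n:arm.grab_frame(n) for n in("scene","top")}
import pickle;pickle.dump(F,open("F.pkl","wb"))
for n in F:
  T=np.array(F[n]["world_to_cam"]);print(n,-T[:3,:3].T@T[:3,3])
def box(o,yaw,x,y,z0,z1):
  c,s=np.cos(yaw),np.sin(yaw)
  return [[o[0]+c*a-s*b,o[1]+s*a+c*b,z] for z in(z0,z1) for a,b in((-x,-y),(x,-y),(x,y),(-x,y))]
S=4
def draw(im,f,org,P,col):
  q=[((proj(f,p)-org+.5)*S).astype(int) for p in P]
  for i in range(4):
    for a,b in((i,(i+1)%4),(4+i,4+(i+1)%4)): cv2.line(im,q[a].tolist(),q[b].tolist(),col,1)
def circ(im,f,org,c,z,r,col):
  q=[((proj(f,[c[0]+r*np.cos(t),c[1]+r*np.sin(t),z])-org+.5)*S) for t in np.linspace(0,6.28,40)]
  cv2.polylines(im,[np.array(q,int)],True,col,1)
st=[.529,-.312];yaw=.25
rk=[.559,-.0135];ry=.0
rows=[]
for n,w in(("top",[(435,165,80,60),(270,165,110,60)]),("scene",[(130,175,80,90),(245,185,135,70)])):
  for i,(u,v,ww,h) in enumerate(w):
    im=cv2.resize(F[n]["pixels"][v:v+h,u:u+ww],None,fx=S,fy=S,interpolation=cv2.INTER_CUBIC);o=np.array([u,v]);f=F[n]
    if i==0:
      draw(im,f,o,box(st,yaw,.045,.045,0,.01),(0,0,255));draw(im,f,o,box(st,yaw,.03,.04,.078,.088),(0,255,0));draw(im,f,o,box(st,yaw,.011,.011,.093,.158),(255,255,0))
    else:
      draw(im,f,o,box(rk,ry,.038,.125,0,.02),(0,0,255))
      for k in(1,0,-1):
        c=np.array(rk)+.08*k*np.array([-np.sin(ry),np.cos(ry)]);circ(im,f,o,c,.088,.023,(0,200,0));circ(im,f,o,c,.088,.0075,(0,0,255))
    rows.append(im)
H=lambda a,b:np.hstack([cv2.copyMakeBorder(x,0,max(a.shape[0],b.shape[0])-x.shape[0],0,0,0) for x in(a,b)])
cv2.imwrite("pics/o1.png",H(*rows[:2]));
b=cv2.resize(H(*rows[2:]),None,fx=.92,fy=.92);cv2.imwrite("pics/o2.png",b);print(rows[0].shape,rows[1].shape,b.shape)
E
python3 m.py
```

```text
scene [ 1.119  -0.1089  0.5903]
top [ 0.3735 -0.0076  0.8434]
(240, 320, 3) (240, 440, 3) (331, 791, 3)
```

View pics/o1.png

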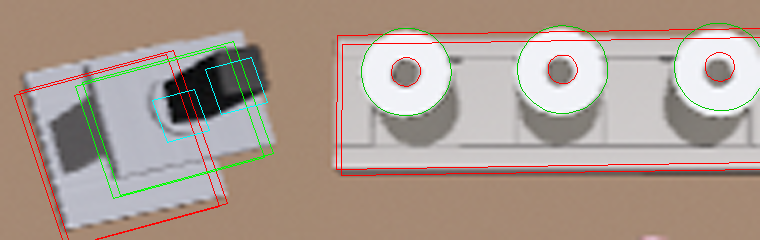

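View pics/o2.png

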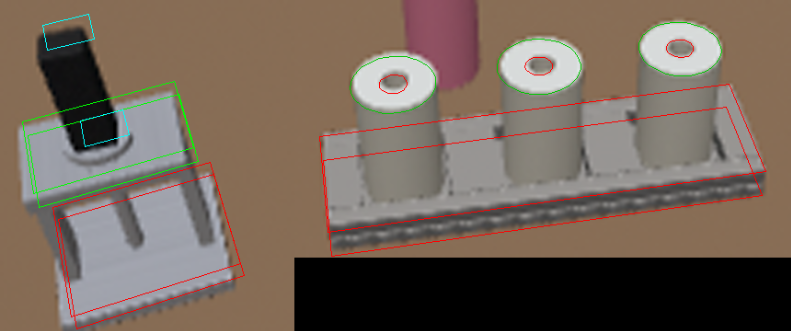

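```bash
cat > m2.py <<'E'
exec(open("m.py").read().split("F={")[0])
import pickle;F=pickle.load(open("F.pkl","rb"))
src=open("m.py").read();exec(src[src.index("def box"):src.index("S=4")]);S=6
exec(src[src.index("def draw"):src.index("st=[")])
st=[.540,-.3155];yaw=.24;hy=.24;tr=[.458,.2765];ty=0.0
rows=[]
for n,(u,v,w,h) in(("top",(437,168,68,60)),("scene",(130,178,64,88)),("top",(150,205,100,66))):
  S=6 if len(rows)<2 else 4
  im=cv2.resize(F[n]["pixels"][v:v+h,u:u+w],None,fx=S,fy=S,interpolation=cv2.INTER_CUBIC);o=np.array([u,v]);f=F[n]
  draw(im,f,o,box(st,yaw,.045,.045,0,.01),(0,0,255));draw(im,f,o,box(st,yaw,.03,.04,.078,.088),(0,255,0));draw(im,f,o,box(st,hy,.011,.011,.093,.158),(255,255,0));circ(im,f,o,st,.093,.017,(255,0,255))
  draw(im,f,o,box(tr,ty,.055,.09,0,.025),(0,0,255))
  rows.append(im)
C=np.zeros((600,800,3),np.uint8)
a,b,c=rows
C[:360,:408]=a;C[:528,412:412+384]=b;C[362:362+238,:400]=c[:238]
cv2.imwrite("pics/o3.png",C)
E
python3 m2.py
```

```text
(no output)
```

View pics/o3.png

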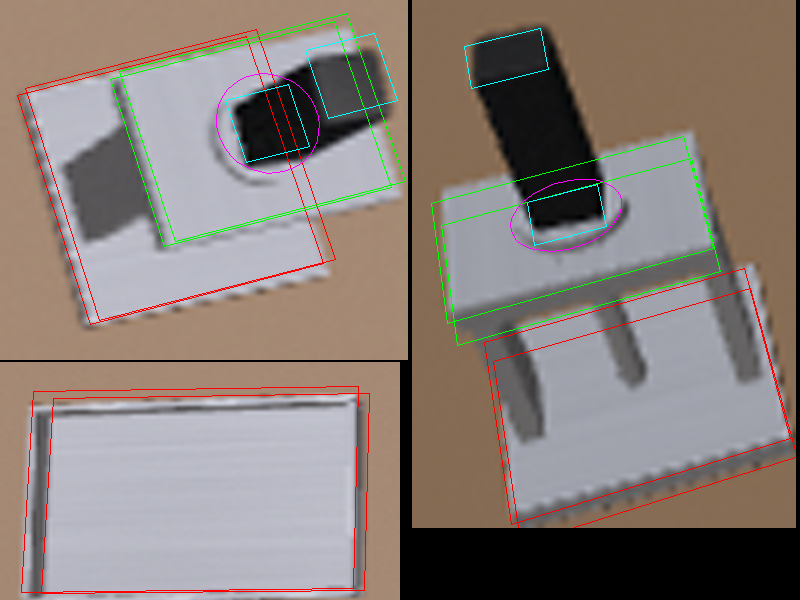

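Request:
{"api": "servo_tool", "payload": {
  "series": [
    [[0.42, -0.168, 0.0], [0, 0, 0]],
    [[0.42, -0.168, 0.0], [0, 0, 0]],
    [[0.42, -0.168, 0.0], [0, 0, 0]],
    [[0.42, -0.168, 0.0], [0, 0, 0]],
    [[0.42, -0.168, 0.0], [0, 0, 0]],
    [[0.42, -0.168, 0.0], [0, 0, 0]],
    [[0.42, -0.168, 0.0], [0, 0, 0]],
    [[0.42, -0.168, 0.03], [0, 0, 0]],
    [[0.42, -0.168, 0.05], [0, 0, 0]],
    [[0.42, -0.168, 0.05], [0, 0, 0]]
  ],
  "hand": 0.06
}}

```text
t: 2.45
position: [0.5324, -0.3167, 0.2016]
ee_rot: [0.989, 0.145, -0.001, -0.002]
wrist_force: [-0.4, -0.4, -0.1]
grip_width: 0.0599
finger_force: 0.0
```

Request:
{"api": "servo_tool", "payload": {
  "series": [
    [[0.004, 0.001, 0.03], [0, 0, 0]],
    [[0.004, 0.001, 0.06], [0, 0, 0]],
    [[0.004, 0.001, 0.073], [0, 0, 0]],
    [[0.004, 0.001, 0.073], [0, 0, 0]],
    [[0.004, 0.001, 0.073], [0, 0, 0]],
    [[0.004, 0.001, 0.073], [0, 0, 0]],
    [[0.004, 0.001, 0.073], [0, 0, 0]],
    [[0.004, 0.001, 0.073], [0, 0, 0]],
    [[0.004, 0.001, 0.073], [0, 0, 0]],
    [[0.004, 0.001, 0.073], [0, 0, 0]]
  ]
}}

```text
t: 3.7
position: [0.5372, -0.3177, 0.1303]
ee_rot: [0.99, 0.144, -0.0, -0.0]
wrist_force: [-0.5, 0.3, -0.3]
grip_width: 0.0597
finger_force: 0.0
```

```bash
python3 -c "
from h import *
a=arm.grab_frame('scene')['pixels'][140:270,110:230];b=arm.grab_frame('top')['pixels'][140:270,410:530]
cv2.imwrite('pics/g1.png',cv2.resize(np.hstack([a,b]),None,fx=3.3,fy=3.3,interpolation=2))"
```

```text
(no output)
```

View pics/g1.png

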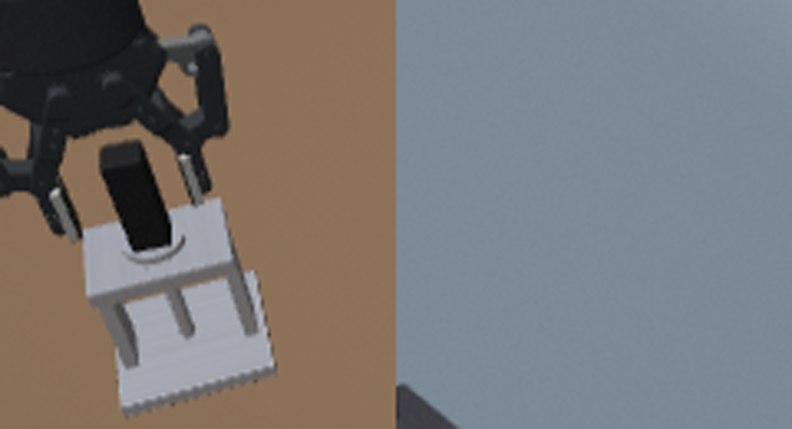

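Request:
{"api": "servo_tool", "payload": {
  "series": [
    [[0, 0, 0], [0, 0, 0]],
    [[0, 0, 0], [0, 0, 0]],
    [[0, 0, 0], [0, 0, 0]],
    [[0, 0, 0], [0, 0, 0]],
    [[0, 0, 0], [0, 0, 0]],
    [[0, 0, 0], [0, 0, 0]],
    [[0, 0, 0], [0, 0, 0]],
    [[0, 0, 0], [0, 0, 0]],
    [[0, 0, 0], [0, 0, 0]],
    [[0, 0, 0], [0, 0, 0]]
  ],
  "hand": 0.0,
  "squeeze": 40
}}

```text
t: 5.05
position: [0.537, -0.3173, 0.1303]
ee_rot: [0.99, 0.144, -0.0, -0.0]
wrist_force: [-0.9, 4.0, 2.1]
grip_width: 0.0215
finger_force: 43.5
```

Request:
{"api": "servo_tool", "payload": {
  "series": [
    [[0, 0, -0.04], [0, 0, 0]],
    [[0, 0, -0.09], [0, 0, 0]],
    [[0, 0, -0.11], [0, 0, 0]],
    [[0.02, -0.05, -0.11], [0, 0, 0]],
    [[0.04, -0.1, -0.11], [0, 0, 0]],
    [[0.06, -0.15, -0.11], [0, 0, 0]],
    [[0.085, -0.208, -0.11], [0, 0, 0]],
    [[0.085, -0.208, -0.11], [0, 0, 0]],
    [[0.085, -0.208, -0.11], [0, 0, 0]],
    [[0.085, -0.208, -0.11], [0, 0, 0]]
  ]
}}

```text
t: 6.3
position: [0.5597, -0.0958, 0.2403]
ee_rot: [0.99, 0.144, 0.0, 0.001]
wrist_force: [0.1, 0.4, -1.0]
grip_width: 0.0215
finger_force: 43.1
```

```bash
python3 -c "
from h import *
f=arm.grab_frame('scene');a=f['pixels'];s=arm.sense();p=s['position'];print(s['t'],p,s['wrist_force'])
print(proj(f,[p[0],p[1],p[2]-.12]),proj(f,[p[0],p[1],p[2]-.042]))
S=6;o=np.array([235,150]);im=cv2.resize(a[150:250,235:365],None,fx=S,fy=S,interpolation=2)
for k in(1,0,-1):
  for r in (.0075,.023):
    q=[(proj(f,[.559+r*np.cos(t),-.0135+.08*k+r*np.sin(t),.088])-o+.5)*S for t in np.linspace(0,6.28,40)]
    cv2.polylines(im,[np.array(q,int)],True,(0,0,255),1)
for h in(.120,.042,.037):
  q=((proj(f,[p[0],p[1],p[2]-h])-o+.5)*S).astype(int).tolist();cv2.circle(im,q,3,(0,255,0),1)
cv2.imwrite('pics/g2.png',im)"
```

```text
6.35 [ 0.55955758 -0.09588149  0.24028603] [-0.05955079 -0.48457155 -0.95012479]
[268.82849409 195.34734422] [265.23350958 162.23101551]
```

View pics/g2.png

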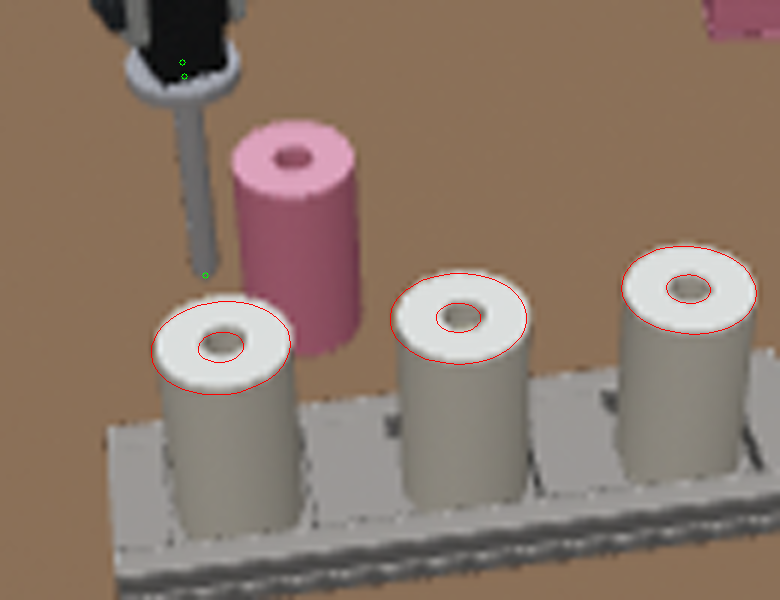

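Request:
{"api": "servo_tool", "payload": {
  "series": [
    [[-0.002, -0.003, 0.0], [0, 0, 0]],
    [[-0.002, -0.003, 0.015], [0, 0, 0]],
    [[-0.002, -0.003, 0.025], [0, 0, 0]],
    [[-0.002, -0.003, 0.03], [0, 0, 0]],
    [[-0.002, -0.003, 0.04], [0, 0, 0]],
    [[-0.002, -0.003, 0.055], [0, 0, 0]],
    [[-0.002, -0.003, 0.07], [0, 0, 0]],
    [[-0.002, -0.003, 0.08], [0, 0, 0]],
    [[-0.002, -0.003, 0.085], [0, 0, 0]],
    [[-0.002, -0.003, 0.088], [0, 0, 0]]
  ]
}}

```text
t: 7.6
position: [0.5566, -0.0918, 0.152]
ee_rot: [0.99, 0.144, 0.0, -0.0]
wrist_force: [0.2, -0.0, -0.6]
grip_width: 0.0219
finger_force: 43.1
```

Request:
{"api": "servo_tool", "payload": {
  "series": [
    [[0, 0, 0.004], [0, 0, 0]],
    [[0, 0, 0.007], [0, 0, 0]],
    [[0, 0, 0.009], [0, 0, 0]],
    [[0, 0, 0.01], [0, 0, 0]],
    [[0, 0, 0.011], [0, 0, 0]],
    [[0, 0, 0.012], [0, 0, 0]],
    [[0, 0, 0.013], [0, 0, 0]],
    [[0, 0, 0.014], [0, 0, 0]],
    [[0, 0, 0.014], [0, 0, 0]],
    [[0, 0, 0.014], [0, 0, 0]]
  ]
}}

```text
t: 8.85
position: [0.5565, -0.0918, 0.1383]
ee_rot: [0.99, 0.144, 0.0, 0.0]
wrist_force: [0.1, -0.1, -0.9]
grip_width: 0.0216
finger_force: 43.1
```

Request:
{"api": "servo_tool", "payload": {
  "series": [
    [[0, 0, 0.001], [0, 0, 0]],
    [[0, 0, 0.002], [0, 0, 0]],
    [[0, 0, 0.003], [0, 0, 0]],
    [[0, 0, 0.003], [0, 0, 0]],
    [[0, 0, 0.004], [0, 0, 0]],
    [[0, 0, 0.004], [0, 0, 0]],
    [[0, 0, 0.005], [0, 0, 0]],
    [[0, 0, 0.005], [0, 0, 0]],
    [[0, 0, 0.005], [0, 0, 0]],
    [[0, 0, 0.005], [0, 0, 0]]
  ]
}}

```text
t: 10.1
position: [0.5564, -0.0918, 0.1333]
ee_rot: [0.99, 0.144, -0.0, -0.0]
wrist_force: [-0.8, -0.5, -1.9]
grip_width: 0.0213
finger_force: 43.1
```

Request:
{"api": "servo_tool", "payload": {
  "series": [
    [[0, 0, 0.001], [0, 0, 0]],
    [[0, 0, 0.001], [0, 0, 0]],
    [[0, 0, 0.002], [0, 0, 0]],
    [[0, 0, 0.002], [0, 0, 0]],
    [[0, 0, 0.0025], [0, 0, 0]],
    [[0, 0, 0.0025], [0, 0, 0]],
    [[0, 0, 0.0025], [0, 0, 0]],
    [[0, 0, 0.0025], [0, 0, 0]],
    [[0, 0, 0.0025], [0, 0, 0]],
    [[0, 0, 0.0025], [0, 0, 0]]
  ]
}}

```text
t: 11.35
position: [0.5564, -0.0918, 0.1308]
ee_rot: [0.99, 0.144, -0.0, -0.0]
wrist_force: [0.6, 0.2, -1.8]
grip_width: 0.0211
finger_force: 43.1
```

```bash
python3 -c "
from h import *
f=arm.grab_frame('scene');a=f['pixels'];s=arm.sense();p=s['position'];print(s['t'],p,s['wrist_force'])
S=6;im=cv2.resize(a[150:250,235:365],None,fx=S,fy=S,interpolation=2)
cv2.imwrite('pics/g3.png',im)"
```

```text
11.4 [ 0.55647499 -0.09182825  0.13083053] [ 0.15619477 -0.67138174 -2.04258459]
```

View pics/g3.png

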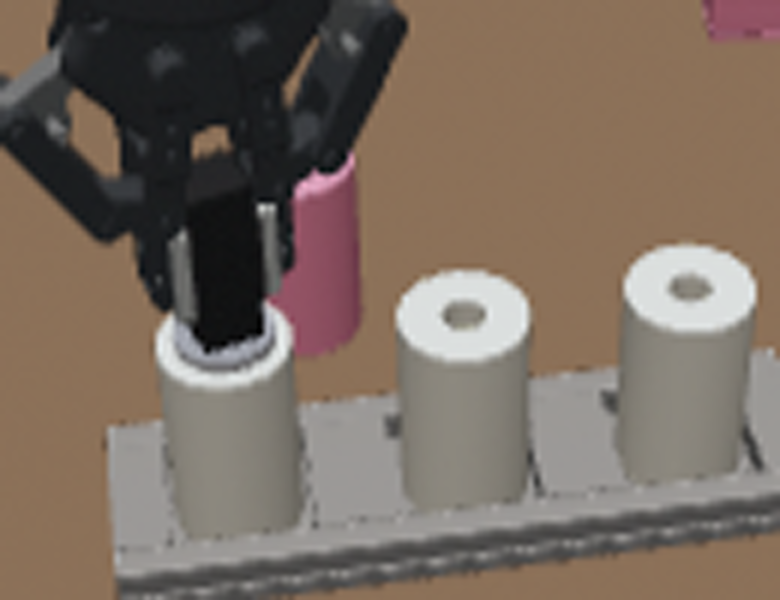

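Request:
{"api": "servo_tool", "payload": {
  "series": [
    [[0, 0, 0], [0, 0, 0]],
    [[0, 0, 0], [0, 0, 0]],
    [[0, 0, 0], [0, 0, 0]],
    [[0, 0, 0], [0, 0, 0]],
    [[0, 0, 0], [0, 0, 0]],
    [[0, 0, -0.01], [0, 0, 0]],
    [[0, 0, -0.03], [0, 0, 0]],
    [[0, 0, -0.06], [0, 0, 0]],
    [[0, 0, -0.1], [0, 0, 0]],
    [[0, 0, -0.1], [0, 0, 0]]
  ],
  "hand": 0.05
}}

```text
t: 12.65
position: [0.5587, -0.0925, 0.2348]
ee_rot: [0.99, 0.144, 0.004, 0.002]
wrist_force: [0.1, 0.2, 0.1]
grip_width: 0.05
finger_force: 0.0
```

Request:
{"api": "servo_tool", "payload": {
  "series": [
    [[0.016, -0.05, 0.0], [0, 0, -0.18]],
    [[0.032, -0.1, 0.0], [0, 0, -0.36]],
    [[0.047, -0.151, 0.0], [0, 0, -0.54]],
    [[0.047, -0.151, 0.0], [0, 0, -0.72]],
    [[0.047, -0.151, 0.0], [0, 0, -0.9]],
    [[0.047, -0.151, 0.0], [0, 0, -1.08]],
    [[0.047, -0.151, 0.0], [0, 0, -1.26]],
    [[0.047, -0.151, 0.0], [0, 0, -1.282]],
    [[0.047, -0.151, 0.0], [0, 0, -1.282]],
    [[0.047, -0.151, 0.0], [0, 0, -1.282]]
  ],
  "hand": 0.07
}}

```text
t: 13.9
position: [0.5582, 0.0663, 0.2307]
ee_rot: [0.707, 0.707, -0.0, -0.0]
wrist_force: [-0.5, -0.5, 0.8]
grip_width: 0.0699
finger_force: 0.0
```

```bash
python3 -c "
from h import *
f=arm.grab_frame('scene');a=f['pixels'];s=arm.sense();p=s['position'];print(s['t'],p,R.from_quat(s['ee_rot']).as_matrix().round(3),s['joint_positions'])
S=6;im=cv2.resize(a[135:235,255:385],None,fx=S,fy=S,interpolation=2)
cv2.imwrite('pics/g4.png',im)"
```

```text
13.95 [0.5582817  0.06632155 0.23074064] [[ 0.  1. -0.]
 [ 1. -0.  0.]
 [ 0. -0. -1.]] [-8.05044407e-02  4.71245036e-01  1.61610951e+00  9.95134597e-06
  1.05441725e+00 -8.03636347e-02]
```

View pics/g4.png

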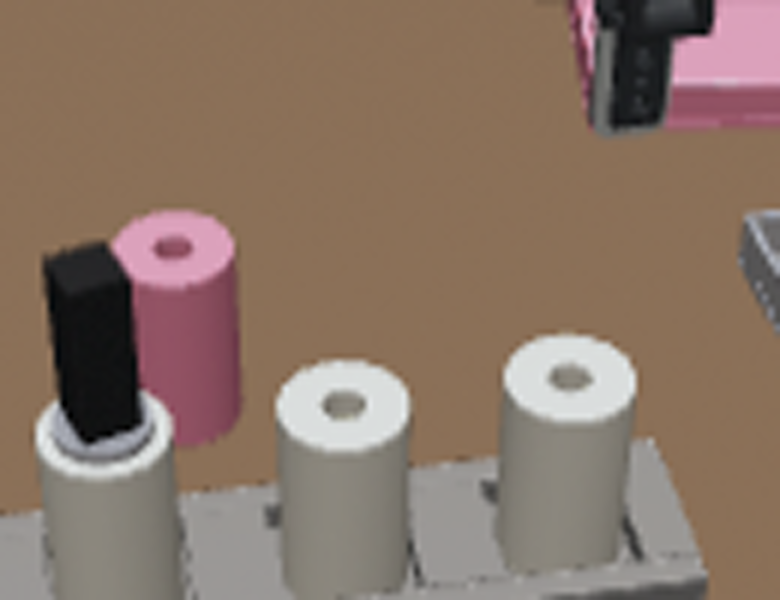

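Request:
{"api": "servo_tool", "payload": {
  "series": [
    [[0, 0, 0.05], [0, 0, 0]],
    [[0, 0, 0.1], [0, 0, 0]],
    [[0, 0, 0.12], [0, 0, 0]],
    [[0, 0, 0.135], [0, 0, 0]],
    [[0, 0, 0.145], [0, 0, 0]],
    [[0, 0, 0.155], [0, 0, 0]],
    [[0, 0, 0.155], [0, 0, 0]],
    [[0, 0, 0.155], [0, 0, 0]],
    [[0, 0, 0.155], [0, 0, 0]],
    [[0, 0, 0.155], [0, 0, 0]]
  ]
}}

```text
t: 15.2
position: [0.5586, 0.0664, 0.0762]
ee_rot: [0.707, 0.707, 0.0, 0.0]
wrist_force: [0.2, -0.2, -0.2]
grip_width: 0.0701
finger_force: 0.0
```

Request:
{"api": "servo_tool", "payload": {
  "series": [
    [[0, 0, 0], [0, 0, 0]],
    [[0, 0, 0], [0, 0, 0]],
    [[0, 0, 0], [0, 0, 0]],
    [[0, 0, 0], [0, 0, 0]],
    [[0, 0, 0], [0, 0, 0]],
    [[0, 0, 0], [0, 0, 0]],
    [[0, 0, 0], [0, 0, 0]],
    [[0, 0, 0], [0, 0, 0]],
    [[0, 0, 0], [0, 0, 0]],
    [[0, 0, 0], [0, 0, 0]]
  ],
  "hand": 0.0,
  "squeeze": 30
}}

```text
t: 16.45
position: [0.5584, 0.0664, 0.0761]
ee_rot: [0.707, 0.707, 0.0, 0.0]
wrist_force: [-1.4, 0.4, 5.4]
grip_width: 0.0449
finger_force: 30.6
```

Request:
{"api": "servo_tool", "payload": {
  "series": [
    [[0, 0, -0.02], [0, 0, 0]],
    [[0, 0, -0.05], [0, 0, 0]],
    [[0.02, -0.01, -0.06], [0, 0, 0]],
    [[0.06, -0.025, -0.06], [0, 0, 0]],
    [[0.11, -0.045, -0.06], [0, 0, 0]],
    [[0.16, -0.065, -0.06], [0, 0, 0]],
    [[0.21, -0.087, -0.06], [0, 0, 0]],
    [[0.24, -0.1, -0.06], [0, 0, 0]],
    [[0.252, -0.105, -0.06], [0, 0, 0]],
    [[0.252, -0.105, -0.06], [0, 0, 0]]
  ]
}}

```text
t: 17.7
position: [0.452, 0.3187, 0.1352]
ee_rot: [0.706, 0.708, -0.001, -0.0]
wrist_force: [1.2, -0.4, -1.7]
grip_width: 0.0448
finger_force: 31.3
```

```bash
python3 -c "
from h import *
f=arm.grab_frame('scene');a=f['pixels'];s=arm.sense();p=s['position'];print(s['t'],p,s['grip_width'])
S=5;o=np.array([330,110]);im=cv2.resize(a[110:225,330:485],None,fx=S,fy=S,interpolation=2)
for z,hx,hy in((.025,.055,.09),(.004,.051,.086)):
  q=[(proj(f,[.453+u*hx,.278+v*hy,z])-o+.5)*S for u,v in((-1,-1),(1,-1),(1,1),(-1,1))]
  cv2.polylines(im,[np.array(q,int)],True,(0,0,255),1)
for z in(.004,):
  q=[(proj(f,[p[0]+.023*np.cos(t),p[1]+.023*np.sin(t),z])-o+.5)*S for t in np.linspace(0,6.28,30)]
  cv2.polylines(im,[np.array(q,int)],True,(0,255,0),1)
cv2.imwrite('pics/g5.png',im)"
```

```text
17.75 [0.45271013 0.31796034 0.13533183] 0.04475711151731731
```

View pics/g5.png

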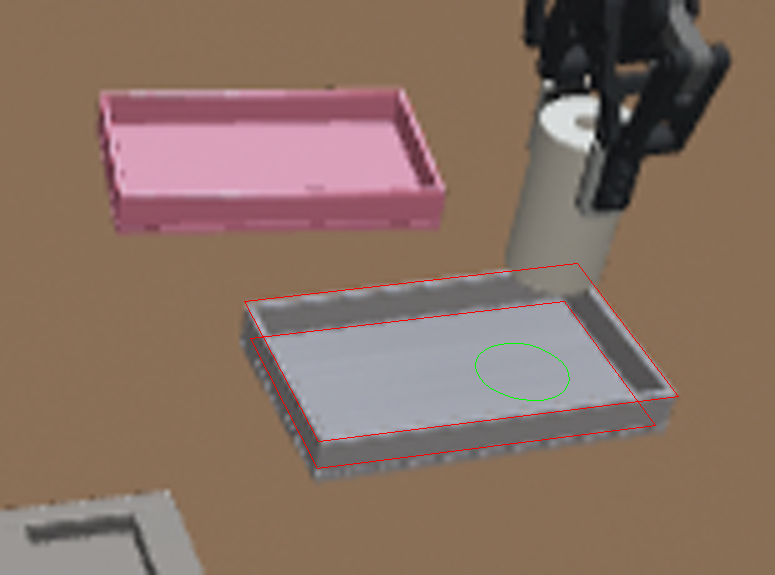

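Request:
{"api": "servo_tool", "payload": {
  "series": [
    [[0, 0, 0.02], [0, 0, 0]],
    [[0, 0, 0.04], [0, 0, 0]],
    [[0, 0, 0.052], [0, 0, 0]],
    [[0, 0, 0.057], [0, 0, 0]],
    [[0, 0, 0.06], [0, 0, 0]],
    [[0, 0, 0.062], [0, 0, 0]],
    [[0, 0, 0.0635], [0, 0, 0]],
    [[0, 0, 0.0635], [0, 0, 0]],
    [[0, 0, 0.0635], [0, 0, 0]],
    [[0, 0, 0.0635], [0, 0, 0]]
  ]
}}

```text
t: 19.0
position: [0.4532, 0.3183, 0.0725]
ee_rot: [0.707, 0.707, 0.0, 0.0]
wrist_force: [-0.6, -0.2, -1.2]
grip_width: 0.0446
finger_force: 31.3
```

Request:
{"api": "servo_tool", "payload": {
  "series": [
    [[0, 0, 0], [0, 0, 0]],
    [[0, 0, 0], [0, 0, 0]],
    [[0, 0, 0], [0, 0, 0]],
    [[0, 0, 0], [0, 0, 0]],
    [[0, 0, -0.01], [0, 0, 0]],
    [[0, 0, -0.03], [0, 0, 0]],
    [[0, 0, -0.06], [0, 0, 0]],
    [[0, 0, -0.11], [0, 0, 0]],
    [[0, 0, -0.13], [0, 0, 0]],
    [[0, 0, -0.13], [0, 0, 0]]
  ],
  "hand": 0.07
}}

```text
t: 20.25
position: [0.4542, 0.3188, 0.2047]
ee_rot: [0.707, 0.708, 0.002, 0.001]
wrist_force: [0.8, 0.6, -0.8]
grip_width: 0.0696
finger_force: 0.0
```

Request:
{"api": "servo_tool", "payload": {
  "series": [
    [[-0.05, 0.016, 0], [0, 0, 0]],
    [[-0.105, 0.034, 0], [0, 0, 0]],
    [[-0.16, 0.051, 0], [0, 0, 0]],
    [[-0.215, 0.069, 0], [0, 0, 0]],
    [[-0.27, 0.086, 0], [0, 0, 0]],
    [[-0.31, 0.099, 0], [0, 0, 0]],
    [[-0.331, 0.1055, 0], [0, 0, 0]],
    [[-0.331, 0.1055, 0], [0, 0, 0]],
    [[-0.331, 0.1055, 0.0], [0, 0, 0]],
    [[-0.331, 0.1055, 0.0], [0, 0, 0]]
  ]
}}

```text
t: 21.5
position: [0.5582, -0.0109, 0.2022]
ee_rot: [0.706, 0.708, -0.0, -0.001]
wrist_force: [0.2, 0.0, -0.6]
grip_width: 0.0705
finger_force: 0.0
```

Request:
{"api": "servo_tool", "payload": {
  "series": [
    [[0, 0, 0.03], [0, 0, 0]],
    [[0, 0, 0.07], [0, 0, 0]],
    [[0, 0, 0.09], [0, 0, 0]],
    [[0, 0, 0.105], [0, 0, 0]],
    [[0, 0, 0.117], [0, 0, 0]],
    [[0, 0, 0.127], [0, 0, 0]],
    [[0, 0, 0.127], [0, 0, 0]],
    [[0, 0, 0.127], [0, 0, 0]],
    [[0, 0, 0.127], [0, 0, 0]],
    [[0, 0, 0.127], [0, 0, 0]]
  ]
}}

```text
t: 22.75
position: [0.5592, -0.0127, 0.0758]
ee_rot: [0.707, 0.707, 0.0, 0.0]
wrist_force: [-0.3, -0.2, 0.6]
grip_width: 0.0701
finger_force: 0.0
```

Request:
{"api": "servo_tool", "payload": {
  "series": [
    [[0, 0, 0], [0, 0, 0]],
    [[0, 0, 0], [0, 0, 0]],
    [[0, 0, 0], [0, 0, 0]],
    [[0, 0, 0], [0, 0, 0]],
    [[0, 0, 0], [0, 0, 0]],
    [[0, 0, 0], [0, 0, 0]],
    [[0, 0, 0], [0, 0, 0]],
    [[0, 0, 0], [0, 0, 0]],
    [[0, 0, 0], [0, 0, 0]],
    [[0, 0, 0], [0, 0, 0]]
  ],
  "hand": 0.0,
  "squeeze": 30
}}

```text
t: 24.0
position: [0.5589, -0.0126, 0.0756]
ee_rot: [0.707, 0.707, -0.0, -0.0]
wrist_force: [-1.4, -0.3, 5.9]
grip_width: 0.0447
finger_force: 30.4
```

Request:
{"api": "servo_tool", "payload": {
  "series": [
    [[0, 0, -0.02], [0, 0, 0]],
    [[0, 0, -0.05], [0, 0, 0]],
    [[0.02, -0.01, -0.06], [0, 0, 0]],
    [[0.06, -0.025, -0.06], [0, 0, 0]],
    [[0.11, -0.045, -0.06], [0, 0, 0]],
    [[0.16, -0.067, -0.06], [0, 0, 0]],
    [[0.21, -0.088, -0.06], [0, 0, 0]],
    [[0.238, -0.1, -0.06], [0, 0, 0]],
    [[0.249, -0.106, -0.06], [0, 0, 0]],
    [[0.249, -0.106, -0.06], [0, 0, 0]]
  ]
}}

```text
t: 25.25
position: [0.4515, 0.2367, 0.1348]
ee_rot: [0.706, 0.708, -0.001, -0.0]
wrist_force: [0.6, -0.8, -1.3]
grip_width: 0.045
finger_force: 31.3
```

Request:
{"api": "servo_tool", "payload": {
  "series": [
    [[0, 0, 0.02], [0, 0, 0]],
    [[0, 0, 0.04], [0, 0, 0]],
    [[0, 0, 0.052], [0, 0, 0]],
    [[0, 0, 0.057], [0, 0, 0]],
    [[0, 0, 0.06], [0, 0, 0]],
    [[0, 0, 0.062], [0, 0, 0]],
    [[0, 0, 0.0635], [0, 0, 0]],
    [[0, 0, 0.0635], [0, 0, 0]],
    [[0, 0, 0.0635], [0, 0, 0]],
    [[0, 0, 0.0635], [0, 0, 0]]
  ]
}}

```text
t: 26.5
position: [0.4527, 0.2363, 0.0719]
ee_rot: [0.707, 0.707, 0.0, 0.0]
wrist_force: [0.7, 0.3, -1.0]
grip_width: 0.0451
finger_force: 31.3
```

Request:
{"api": "servo_tool", "payload": {
  "series": [
    [[0, 0, 0], [0, 0, 0]],
    [[0, 0, 0], [0, 0, 0]],
    [[0, 0, 0], [0, 0, 0]],
    [[0, 0, 0], [0, 0, 0]],
    [[0, 0, -0.01], [0, 0, 0]],
    [[0, 0, -0.03], [0, 0, 0]],
    [[0, 0, -0.06], [0, 0, 0]],
    [[0, 0, -0.11], [0, 0, 0]],
    [[0, 0, -0.16], [0, 0, 0]],
    [[0, 0, -0.16], [0, 0, 0]]
  ],
  "hand": 0.07
}}

```text
t: 27.75
position: [0.4552, 0.237, 0.2364]
ee_rot: [0.707, 0.708, 0.005, 0.003]
wrist_force: [-0.3, 0.2, -0.1]
grip_width: 0.0699
finger_force: 0.0
```

```bash
python3 -c "
from h import *
f=arm.grab_frame('scene');a=f['pixels']
cv2.imwrite('pics/g6.png',cv2.resize(a[120:350,130:490],None,fx=2.2,fy=2.2,interpolation=2))"
```

```text
(no output)
```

View pics/g6.png

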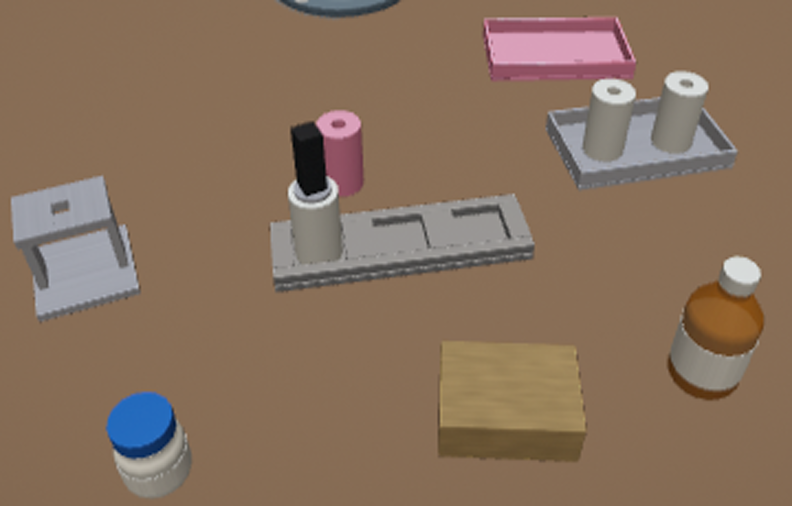

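The picture shows the probe standing collar-down in sleeve3 in the rack at (315,190). Both sound sleeves stand upright in the grey tray at (610,120) and (682,112), and the bystanders are untouched.

```bash
python3 -c "
from workcell import arm
print(arm.sign_off())"
```

```text
the job is handed in; nothing more can be done
None
```

The pierced sleeve is sleeve3: the probe went in up to its collar on the first try and is left standing in it in the rack. Sleeve1 and sleeve2 stand upright in the steel tray (not probed themselves), the bystanders are where they were, and the job was handed in at about 28 s.

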